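# Refill the sanding caddy and hold it up off the bench

## Task

I want to brush the dust off the bench where the sanding caddy stands. Put the cork sanding block back into its own pocket in the caddy, flat and fully home, and let go of it (the other empty pocket belongs to the small wood block, which stays out on the picture frame). Then take the caddy by its wooden handle, lift it straight up about 12 cm clear of the bench and keep it there, level and still, with its three blocks in their pockets; finish while you are still holding it up, and leave everything else on the bench where it is.

Things in the scene. Friction and masses are not known exactly. Their poses are not given: they have to be found in the camera images.
- caddy: Loose plywood sanding caddy, 0.34 to 0.53 kg without blocks: slab 150 (x) x 290 (y) x 22 mm high with four fitted pockets, each 12 mm deep (floors 10 mm above the underside), and a fixed handle over the middle, along y. Two pockets hold black rubber blocks that stand 10 to 12 mm above the deck; two are empty, one of them the cork block's. Balances within a few mm of the handle's middle. Origin: centre of the underside, z up.
- caddy_handle (a point): Centre of the caddy's handle: a straight pale wooden bar along the caddy's y, 18 mm thick (x), 22 mm high, its centre 78 mm and its top 89 mm above the caddy's underside, on two dark cheeks; 76 mm of bar is clear between the cheeks, 45 mm clear below it. Axes as the caddy's.
- cork_pocket (a point): Centre of the floor of the cork block's pocket (the larger empty one, marked by a strip of cork let into the deck beside it), at x 40, y 97 mm in the caddy: 74 mm along the caddy's y, 44 mm along its x, 12 mm deep, chamfered mouth, 2 mm play all round; 35 mm free to both x sides above the deck. Axes as the caddy's. Other empty pocket: 52 x 36 mm at x -40, y -90.
- cork_block_centre (a point): Centre of the loose cork sanding block: dull mid-brown, the darkest and thickest of the three loose blocks, 40 (x) x 70 (y) x 26 mm high, 0.02 to 0.05 kg, lying flat on the bench. Fully home in its pocket it stands 14 mm above the caddy's deck, so for seating hold it by its upper 12 mm or so.
- rubber_long_centre (a point): Centre of the black rubber sanding block 34 x 60 x 24 mm in its pocket in the caddy (pocket centre x -40, y 92 mm). Stays there.
- rubber_short_centre (a point): Centre of the black rubber sanding block 38 x 42 x 22 mm in its pocket in the caddy (pocket centre x 40, y -90 mm). Stays there.
- pale_offcut_centre (a point): Centre of a loose planed offcut 30 x 80 x 22 mm (smooth, with grain lines) on the bench near the cork block. Leave alone.
- slim_offcut_centre (a point): Centre of a loose pale offcut 24 x 90 x 18 mm (smooth, with grain lines) on the bench near the cork block. Leave alone.
- bench_brush: Bench brush 36 x 165 x 34 mm (long side along y) at the back of the bench; origin under its centre. Leave alone.
- glue_bottle: White glue bottle with red cap, 51 mm across, 142 mm high, back left of the bench; origin under its centre. Leave alone.
There are look-alikes about, which are no part of the job. What is shaped like the part that bears rubber_short_centre but pink is not meant. Leave any purple look-alike of the part that bears cork_block_centre alone.

How it is judged (in metres and radians):
On the way, in this order (a step that is already met when the one before it is completed fails the run):
1. the cork block lies home in its own pocket, let go, with the caddy still standing on the bench (x of cork_block_centre in the frame of caddy between 0.034 and 0.046 m and y of cork_block_centre in the frame of caddy between 0.091 and 0.103 m and z of cork_block_centre in the frame of caddy between 0.019 and 0.026 m and angle between the z axis of cork_block_centre and the z axis of caddy, either way round below 0.07 rad and height (world z) of caddy below 0.006 m and angle between caddy's own z axis and vertical below 0.04 rad and contact force between the fingers and cork_block below 0.1 N), for 0.2 s.
2. the caddy is lifted level by its handle, at least 85 mm clear of the bench (height (world z) of caddy between 0.085 and 0.2 m and angle between caddy's own z axis and vertical below 0.09 rad), for 0.2 s.
At the end, for the whole second after the job is handed in: The caddy hangs in the gripper by its handle (grasp within 50 mm of the bar's centre), its underside 85 to 200 mm above the bench, within 0.09 rad (5 degrees) of level and at rest, with each of its three blocks flat in its own pocket (within 6 mm sideways and 3 mm of the pocket floor) (all of step 2 and x of cork_block_centre in the frame of caddy between 0.034 and 0.046 m and y of cork_block_centre in the frame of caddy between 0.091 and 0.103 m and z of cork_block_centre in the frame of caddy between 0.019 and 0.026 m and angle between the z axis of cork_block_centre and the z axis of caddy, either way round below 0.07 rad and x of rubber_long_centre in the frame of caddy between -0.046 and -0.034 m and y of rubber_long_centre in the frame of caddy between 0.086 and 0.098 m and z of rubber_long_centre in the frame of caddy between 0.018 and 0.025 m and x of rubber_short_centre in the frame of caddy between 0.034 and 0.046 m and y of rubber_short_centre in the frame of caddy between -0.096 and -0.084 m and z of rubber_short_centre in the frame of caddy between 0.017 and 0.024 m and distance between the grasp point and caddy_handle below 0.05 m and contact force between the fingers and caddy above 2 N and linear speed of caddy below 0.02 m/s and angular speed of caddy below 0.1 rad/s); the arm keeps its last pose, push and grip.
It fails at once if one of the other loose things on the bench is shifted by more than 25 mm (distance of any of pale_offcut_centre, slim_offcut_centre, bench_brush, glue_bottle from where it was at the start of the episode above 0.025 m).
It fails at once if the caddy is tipped by more than 17 degrees (angle between caddy's own z axis and vertical above 0.3 rad).
It fails at once if the caddy is lifted off the bench before the cork block is in its pocket (height (world z) of caddy above 0.03 m and not ((x of cork_block_centre in the frame of caddy between 0.028 and 0.052 m and y of cork_block_centre in the frame of caddy between 0.085 and 0.109 m and z of cork_block_centre in the frame of caddy between 0.019 and 0.026 m))).
It also fails if it takes over 51 s, if anything falls off the work surface, if the arm or the gripper's body presses on something with over 40 N, if the wrist force passes 120 N, or if a joint passes its speed limit or range.

## Robot

A 6-joint arm with a two-finger parallel gripper is mounted at the origin on the work surface; the furniture and walls round the work are solid. World frame = base frame: x ahead of the robot, y to its left, z up, the work surface at z = 0. Lengths are in mm, angles in rad, forces in N, time in s.
With the tool pointing down it reaches from about 350 to 775 mm from the base axis. Payload 7.3 kg.
Tool frame: the origin (TCP) lies between the finger pads; the fingertips stand bot.tip_extent ahead of it and the grasp point (between the pads) lies 6 mm ahead of it (bot.tip_extent is the distance from the TCP to the fingertips, in mm); x points along the fingers, y is the direction in which the jaws open and shut, and the axes are right-handed (so a half turn about x gives the same grasp; the last joint's range is limited). The gripper opens to 92 mm and grips with 3 to 60 N. Pads are 19 mm wide; open, the fingers measure 130 mm over their backs; the gripper's body (75 mm by 190 mm) begins 47 mm behind the grasp point.
Start: joints at [-1.316, 0.342, 1.524, -0, 1.275, -0.146], TCP at [204.854, -483.402, 251.741] pointing down, gripper open.
Joint ranges: [-2.53, 2.53], [-0.77, 2.02], [0.04, 2.7], [-1, 4.14], [0.28, 2.66], [-3.11, 3.11]. Speed limits (rad/s): [2.57, 2.57, 3.14, 3.14, 3.14, 3.14].

## Interface

Orientations are given as [roll, pitch, yaw] about the fixed x, y, z axes, in that order (R = Rz(yaw) Ry(pitch) Rx(roll)).
In Python, from plant import bot, capture, workorder gives the robot as it stands. The module is installed in compiled form; this text tells all that it offers.
- The arm moves only by the shell command python3 -m crank 'ROWS'. ROWS is JSON, a list of rows, each an object with "linear": the shift along the tool's x, y, z in cm, a list of three; "delta_rot": the turn, a rotation vector about the tool's x, y, z in degrees, a list of three; "fingers": the opening, from 0 (shut) to 1 (fully open). In form: [{"linear": [x, y, z], "delta_rot": [wx, wy, wz], "fingers": fingers}, ...]. A call has exactly 5 rows; each row shifts and turns the commanded pose from where the row before left it, along the tool's axes as they then stand; what a row does not reach is not made up. A row lasts 1/10 s, in which the tool goes at most 50 mm and 8.59 degrees, less where a joint would pass 70% of its speed; a pose out of reach is approached as far as the arm can. A call with a gripper value outside its range is refused whole. The fingers move at their own pace and stop on an object; the grip force is fixed at half the most. Time passes only in rows, so rows that do not move let the fingers close, or fill a call up. It gives the time, the measured TCP pose, the force and the opening at its end, in the units of the state.
- bot.get_obs(): the state, without advancing time (a new reading comes with each control period).
- capture(name): name is "scene" or "top"; returns a dict with "image" (420x560x3 uint8, blue, green, red), "mtx" (3x3 intrinsics, pixels), "dist_coeffs" ([k1, k2, p1, p2, k3] as OpenCV has them; the pictures are not rectified), "pose" (4x4, takes a point from camera to world coordinates). Camera axes: x right, y down, z forward; pixel columns grow to the right and rows downward; lengths in mm; the calibration is good to about 2 mm. A picture is of the moment at which its call begins. There is no depth.
- workorder.close_job(): hands the job in, once; it reports no verdict.
The state is a dict: "time": time; "joint_positions": joint angles; "dq": joint speeds; "tau": joint torques, N m; "tool_pos": TCP position; "tcp_rot": TCP orientation; "contact_force": force on the tool from outside, world axes, zero at the start; "moment": the same for the moment, N m; "grip_width": finger opening in mm.
Only numpy, scipy, OpenCV 4.12 (cv2) and the standard library are available. Lean on these libraries where they do the work, as an engineer would, in place of code of your own. Each camera call takes 0.05 s, during which the arm holds its last target. There are 200 camera calls.

## Working session

There is one attempt and no reset: what is moved stays moved. The work goes in short steps, Python scripts to look and compute and a shell command to move; the robot and the scene stay as the last step left them, time stands still between calls to the robot, and variables do not carry over. Pictures are saved under pics/ and viewed, on a budget of 10 in all, crops included, one or two more only if the job needs it, and the job is handed in when it is done.

```bash
mkdir -p pics
python3 - <<'E'
from plant import bot,capture
import cv2,numpy as np
print(bot.get_obs(),bot.tip_extent)
for n in ("top","scene"):
    c=capture(n); cv2.imwrite(f"pics/{n}0.png",c["image"]); np.savez(f"{n}0.npz",**c)
    print(n,c["mtx"],c["dist_coeffs"],c["pose"])
E
```

```text
{'time': 0.0, 'joint_positions': array([-1.31599581e+00,  3.42715694e-01,  1.52503344e+00,  8.17201779e-06,
        1.27540542e+00, -1.45993301e-01]), 'dq': array([ 0.00121209, -0.00093187,  0.00041499,  0.00087636, -0.00098513,
       -0.00033715]), 'tau': array([ 2.44414550e-03, -4.31234765e+01, -2.44215578e+01,  7.20574474e-02,
        5.58462983e-02, -1.17545346e-04]), 'tool_pos': array([ 204.75787393, -483.01344862,  251.04285645]), 'tcp_rot': array([-1.7217927 ,  1.56923441,  1.82059139]), 'contact_force': array([-1.3746782 ,  0.73362628, -0.57500584]), 'moment': array([-0.02935185, -0.0557929 , -0.00453808]), 'grip_width': 92.09151248325766} 25.0
top [[540.26297455   0.         276.74812781]
 [  0.         540.26297455 211.14702816]
 [  0.           0.           1.        ]] [0.02911999 0.         0.         0.         0.        ] [[ 1.21817145e-02 -9.88339158e-01  1.51780481e-01  3.83706915e+02]
 [-9.99920169e-01 -1.15310837e-02  5.16614876e-03  6.61247778e+00]
 [-3.35571369e-03 -1.51831297e-01 -9.88400727e-01  1.40100810e+03]
 [ 0.00000000e+00  0.00000000e+00  0.00000000e+00  1.00000000e+00]]
scene [[535.46771621   0.         279.09296799]
 [  0.         535.46771621 211.65015453]
 [  0.           0.           1.        ]] [-0.09550067  0.          0.          0.          0.        ] [[-5.04707639e-01 -6.16511528e-01  6.04304340e-01 -4.32494280e+02]
 [-8.63239788e-01  3.67986393e-01 -3.45547512e-01  5.90451324e+02]
 [-9.34174984e-03 -6.96060019e-01 -7.17922825e-01  1.26768792e+03]
 [ 0.00000000e+00  0.00000000e+00  0.00000000e+00  1.00000000e+00]]
```

View pics/top0.png

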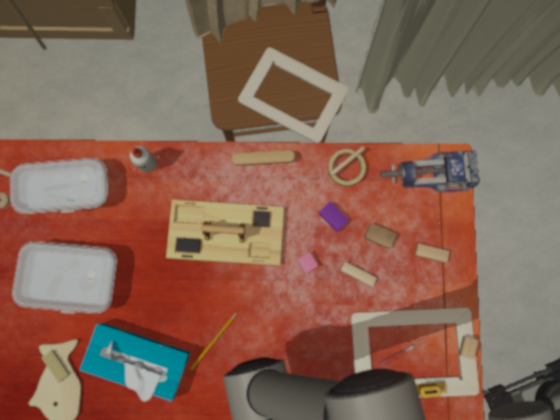

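View pics/scene0.png

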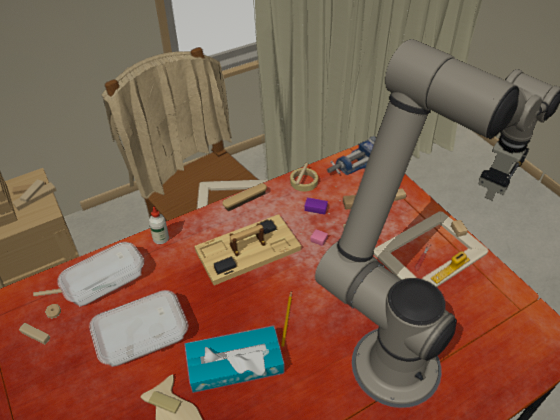

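```bash
cat > h.py <<'E'
import numpy as np,cv2
from scipy.spatial.transform import Rotation as R
def ray(c,px,z):
    u=cv2.undistortPoints(np.array(px,float).reshape(-1,1,2),c["mtx"],c["dist_coeffs"])[:,0]
    d=np.c_[u,np.ones(len(u))]@c["pose"][:3,:3].T; o=c["pose"][:3,3]
    return o+d*((z-o[2])/d[:,2])[:,None]
def blob(c,lo,hi,box):
    x0,y0,x1,y1=box; hsv=cv2.cvtColor(c["image"],cv2.COLOR_BGR2HSV)
    m=np.zeros(hsv.shape[:2],np.uint8); m[y0:y1,x0:x1]=cv2.inRange(hsv,lo,hi)[y0:y1,x0:x1]
    m=cv2.morphologyEx(m,cv2.MORPH_OPEN,np.ones((2,2)))
    k=max(cv2.findContours(m,0,cv2.CHAIN_APPROX_NONE)[0],key=cv2.contourArea)
    return k[:,0]
def rect(c,k,z):
    p=ray(c,k,z)[:,:2].astype(np.float32); return cv2.minAreaRect(p)
E
python3 - <<'E'
from h import *
c=dict(np.load("top0.npz")); im=c["image"]
a=cv2.resize(im[190:275,155:295],None,fx=5.6,fy=4.0*1.4/1.4*1.0) if 0 else cv2.resize(im[190:275,155:295],(560,340),interpolation=2)
b=cv2.resize(im[200:290,320:460],(400,257),interpolation=2)
o=np.zeros((600,560,3),np.uint8);o[:340]=a;o[343:600,:400]=b;cv2.imwrite("pics/crop1.png",o)
hsv=cv2.cvtColor(im,cv2.COLOR_BGR2HSV)
for p in [(381,235),(432,253),(359,273),(230,210),(275,240),(180,230),(188,245),(300,230),(400,215),(381,228),(370,246),(334,216)]: print(p,hsv[p[1],p[0]])
E
```

```text
(381, 235) [ 16 103 139]
(432, 253) [ 18  87 172]
(359, 273) [ 19  69 177]
(230, 210) [ 23  90 185]
(275, 240) [ 22  94 185]
(180, 230) [ 21  96 184]
(188, 245) [12 23 56]
(300, 230) [  6 109 169]
(400, 215) [  8 144 175]
(381, 228) [ 14 110 128]
(370, 246) [  5 129 162]
(334, 216) [142 151 132]
```

View pics/crop1.png

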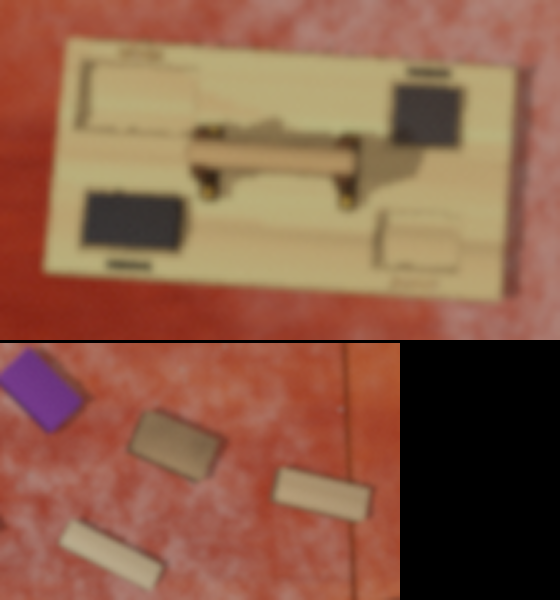

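Crop: the candidates for the cork block in the top view are brown (381,235), pale (432,253), pale (359,273) and purple (334,216). The brown one fits because it is the darkest and thickest. The cork pocket is the larger empty one at upper left (~189,214), with long rubber at (188,245) and short rubber at (262,218). That means caddy y runs roughly to image left.

```bash
cat > m.py <<'E'
from h import *
c=dict(np.load("top0.npz"))
k=blob(c,(10,60,70),(30,140,165),(360,215,402,252)); print("cork",rect(c,k,26),rect(c,k,0))
k=blob(c,(17,60,140),(30,140,255),(155,190,295,275)); print("caddy deck22",rect(c,cv2.convexHull(k)[:,0],22), k.min(0),k.max(0))
for n,b in (("rlong",(172,235,205,256)),("rshort",(250,208,274,228))):
    k=blob(c,(0,0,0),(180,120,95),b); print(n,rect(c,k,33))
# handle bar: brown-pinkish top
g=lambda x,y:(155+x/4,190+y/4)
print("handle ends z89",ray(c,[g(190,155),g(357,162)],89))
print("cork pocket mouth z22",ray(c,[g(82,60),g(197,66),g(190,133),g(76,129)],22))
print("deck corners z22",ray(c,[g(67,38),g(516,67),g(504,300),g(44,272)],22))
k=blob(c,(17,40,140),(30,140,255),(412,240,455,268)); print("pale",rect(c,k,22))
k=blob(c,(17,40,140),(30,140,255),(338,258,380,290)); print("slim",rect(c,k,18))
k=blob(c,(130,60,60),(155,255,255),(315,200,352,235)); print("purple",rect(c,k,26))
from plant import bot
o=bot.get_obs(); print(R.from_euler('xyz',o['tcp_rot']).as_matrix().round(3))
E
python3 m.py
```

```text
cork ((532.525634765625, -253.90675354003906), (72.84229278564453, 44.25920104980469), 65.53939819335938) ((535.339599609375, -258.83294677734375), (74.21965789794922, 45.09611892700195), 65.53944396972656)
caddy deck22 ((538.21435546875, 143.0740203857422), (291.220703125, 151.058837890625), 87.055908203125) [167 201] [284 265]
rlong ((501.8006286621094, 235.11102294921875), (30.480472564697266, 60.916168212890625), 0.646915853023529)
rshort ((570.4891357421875, 51.13930130004883), (36.10670471191406, 40.81306076049805), 0.6687901020050049)
handle ends z89 [[539.53263428 194.42414823  89.        ]
 [536.41126038  92.29677087  89.        ]]
cork pocket mouth z22 [[608.49634227 275.82203611  22.        ]
 [605.43848035 201.41248586  22.        ]
 [561.73283745 204.48897908  22.        ]
 [563.48168541 277.84641757  22.        ]]
deck corners z22 [[622.81276597 286.10322568  22.        ]
 [607.18959468  -4.78837826  22.        ]
 [457.06863521   1.32209688  22.        ]
 [471.47240434 294.36484394  22.        ]]
pale ((490.70697021484375, -384.1173095703125), (76.1467514038086, 26.176944732666016), 76.52839660644531)
slim ((434.9833679199219, -197.24615478515625), (87.66764068603516, 21.7160587310791), 63.98070526123047)
purple ((580.8707885742188, -134.04507446289062), (67.23780822753906, 40.55048370361328), 44.99678421020508)
[[-0.     0.39  -0.921]
 [ 0.001 -0.921 -0.39 ]
 [-1.    -0.001 -0.   ]]
```

```bash
python3 -m crank '[{"linear":[0,0,0],"delta_rot":[-8.5,0,0],"fingers":1},{"linear":[0,0,0],"delta_rot":[-8.5,0,0],"fingers":1},{"linear":[0,0,0],"delta_rot":[-8.5,0,0],"fingers":1},{"linear":[0,0,0],"delta_rot":[-8.5,0,0],"fingers":1},{"linear":[0,0,0],"delta_rot":[-8.5,0,0],"fingers":1}]'
python3 -m crank '[{"linear":[0,2.05,-3.4],"delta_rot":[0,0,0],"fingers":1},{"linear":[0,2.05,-3.4],"delta_rot":[0,0,0],"fingers":1},{"linear":[0,2.05,-3.4],"delta_rot":[0,0,0],"fingers":1},{"linear":[0,2.05,-3.4],"delta_rot":[0,0,0],"fingers":1},{"linear":[0,2.05,-3.4],"delta_rot":[0,0,0],"fingers":1}]'
python3 -m crank '[{"linear":[0,2.05,-3.4],"delta_rot":[0,0,0],"fingers":1},{"linear":[0,2.05,-3.4],"delta_rot":[0,0,0],"fingers":1},{"linear":[0,2.05,-3.4],"delta_rot":[0,0,0],"fingers":1},{"linear":[0,2.05,-3.4],"delta_rot":[0,0,0],"fingers":1},{"linear":[0,0,0],"delta_rot":[0,0,0],"fingers":1}]'
cat > go.py <<'E'
import sys
from h import *
from plant import bot
# target TCP xyz and jaw angle (deg)
t=np.array(list(map(float,sys.argv[1:4]))); a=np.deg2rad(float(sys.argv[4]))
o=bot.get_obs(); M=R.from_euler('xyz',o['tcp_rot']).as_matrix()
y=np.array([np.cos(a),np.sin(a),0]); x=np.array([0,0,-1.]); T=np.c_[x,y,np.cross(x,y)]
print("t",o['time'],"pos",o['tool_pos'].round(1),"jaw",np.rad2deg(np.arctan2(M[1,1],M[0,1])).round(2),"F",o['contact_force'].round(1),"w",o['grip_width'].round(1))
print("shift cm, tool axes now",(M.T@(t-o['tool_pos'])/10).round(2),"| after turn",(T.T@(t-o['tool_pos'])/10).round(2),"| turn deg",np.rad2deg(R.from_matrix(M.T@T).as_rotvec()).round(2))
E
python3 go.py 533.7 -256 110 -24.5
```

```text
time: 0.6
tool_pos: [204.8, -483.2, 251.3]
tcp_rot: [-2.45, 1.57, 1.84]
contact_force: [0.8, -0.6, 0.2]
grip_width: 91.7
time: 1.1
tool_pos: [369.7, -370.1, 251.4]
tcp_rot: [-2.037, 1.57, 2.247]
contact_force: [-0.9, 0.3, 0.0]
grip_width: 91.7
time: 1.6
tool_pos: [502.7, -278.5, 251.0]
tcp_rot: [-3.092, 1.569, 1.197]
contact_force: [0.2, 0.2, 0.0]
grip_width: 91.8Traceback (most recent call last):
  File "go.py", line 8, in <module>
    print("t",o['time'],"pos",o['tool_pos'].round(1),"jaw",np.rad2deg(np.arctan2(M[1,1],M[0,1])).round(2),"F",o['contact_force'].round(1),"w",o['grip_width'].round(1))
                                                                                                                                              ^^^^^^^^^^^^^^^^^^^^^
AttributeError: 'float' object has no attribute 'round'
```

```bash
sed -i "s/o\['grip_width'\].round(1)/round(o['grip_width'],1)/" go.py
python3 -m crank '[{"linear":[2,0.4,-0.65],"delta_rot":[0,0,0],"fingers":1},{"linear":[3.5,0.4,-0.65],"delta_rot":[0,0,0],"fingers":1},{"linear":[3.5,0.4,-0.65],"delta_rot":[0,0,0],"fingers":1},{"linear":[3.5,0.4,-0.65],"delta_rot":[0,0,0],"fingers":1},{"linear":[1.5,0.3,-0.65],"delta_rot":[0,0,0],"fingers":1}]'
python3 go.py 533.7 -256 39.5 -24.5
python3 - <<'E'
from h import *; from plant import capture
for n in("top","scene"):
    c=capture(n); cv2.imwrite(f"pics/{n}1.png",c["image"]); np.savez(f"{n}1.npz",**c)
a=cv2.imread("pics/top1.png")[190:290,310:450]; b=cv2.imread("pics/scene1.png")[150:250,290:430]
cv2.imwrite("pics/crop2.png",cv2.resize(np.hstack([a,b]),(800,286),interpolation=2))
E
```

```text
time: 2.1
tool_pos: [528.7, -259.2, 108.2]
tcp_rot: [-1.685, 1.565, 2.599]
contact_force: [-0.8, 0.7, 0.2]
grip_width: 92.0
t 2.1 pos [ 528.7 -259.2  108.2] jaw -24.56 F [-0.8  0.7  0.2] w 92.0
shift cm, tool axes now [ 6.87  0.36 -0.49] | after turn [ 6.87  0.32 -0.5 ] | turn deg [-0.06 -0.04  0.34]
```

View pics/crop2.png

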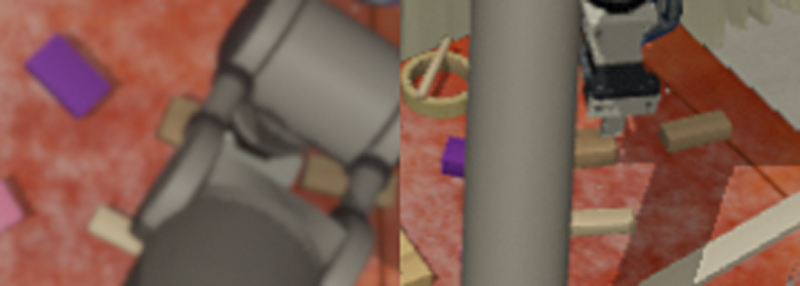

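```bash
python3 -m crank '[{"linear":[1,0.1,-0.1],"delta_rot":[0,0,0],"fingers":1},{"linear":[1.6,0.1,-0.1],"delta_rot":[0,0,0],"fingers":1},{"linear":[1.6,0.1,-0.1],"delta_rot":[0,0,0],"fingers":1},{"linear":[1.6,0.05,-0.1],"delta_rot":[0,0,0],"fingers":1},{"linear":[0.9,0,-0.1],"delta_rot":[0,0,0],"fingers":1}]'
python3 -m crank '[{"linear":[0,0,0],"delta_rot":[0,0,0],"fingers":0.6},{"linear":[0,0,0],"delta_rot":[0,0,0],"fingers":0.4},{"linear":[0,0,0],"delta_rot":[0,0,0],"fingers":0.3},{"linear":[0,0,0],"delta_rot":[0,0,0],"fingers":0},{"linear":[0,0,0],"delta_rot":[0,0,0],"fingers":0}]'
python3 -m crank '[{"linear":[0,0,0],"delta_rot":[0,0,0],"fingers":0},{"linear":[0,0,0],"delta_rot":[0,0,0],"fingers":0},{"linear":[0,0,0],"delta_rot":[0,0,0],"fingers":0},{"linear":[0,0,0],"delta_rot":[0,0,0],"fingers":0},{"linear":[0,0,0],"delta_rot":[0,0,0],"fingers":0}]'
python3 go.py 533.7 -256 39.5 -24.5
```

```text
time: 2.7
tool_pos: [536.1, -257.5, 45.0]
tcp_rot: [1.294, 1.569, -0.706]
contact_force: [-0.1, -0.1, 0.2]
grip_width: 91.9
time: 3.2
tool_pos: [536.1, -257.1, 45.3]
tcp_rot: [1.366, 1.57, -0.633]
contact_force: [-0.1, 0.5, -0.5]
grip_width: 56.3
time: 3.7
tool_pos: [535.8, -256.9, 44.8]
tcp_rot: [0.398, 1.571, -1.601]
contact_force: [0.2, 0.2, 0.8]
grip_width: 39.4
t 3.7 pos [ 535.8 -256.9   44.8] jaw -24.53 F [0.2 0.2 0.8] w 39.4
shift cm, tool axes now [ 0.53 -0.23  0.01] | after turn [ 0.53 -0.23  0.01] | turn deg [-0.03  0.   -0.  ]
```

```bash
python3 -m crank '[{"linear":[0,0,0],"delta_rot":[0,0,0],"fingers":0.6},{"linear":[0,0,0],"delta_rot":[0,0,0],"fingers":0.6},{"linear":[0.2,0,0],"delta_rot":[0,0,0],"fingers":0.6},{"linear":[0.3,0,0],"delta_rot":[0,0,0],"fingers":0.6},{"linear":[0,0,0],"delta_rot":[0,0,0],"fingers":0.6}]'
python3 -m crank '[{"linear":[0,0,0],"delta_rot":[0,0,0],"fingers":0},{"linear":[0,0,0],"delta_rot":[0,0,0],"fingers":0},{"linear":[0,0,0],"delta_rot":[0,0,0],"fingers":0},{"linear":[0,0,0],"delta_rot":[0,0,0],"fingers":0},{"linear":[0,0,0],"delta_rot":[0,0,0],"fingers":0}]'
python3 go.py 533.7 -256 39.5 -24.5
python3 -m crank '[{"linear":[-0.5,0,0],"delta_rot":[0,0,0],"fingers":0},{"linear":[-2.5,0,0],"delta_rot":[0,0,0],"fingers":0},{"linear":[-3.5,0,0],"delta_rot":[0,0,0],"fingers":0},{"linear":[-3.5,0,0],"delta_rot":[0,0,0],"fingers":0},{"linear":[-3,0,0],"delta_rot":[0,0,0],"fingers":0}]'
python3 go.py 584 238.5 165 -3
```

```text
time: 4.2
tool_pos: [535.5, -256.7, 39.1]
tcp_rot: [-1.655, 1.57, 2.629]
contact_force: [0.0, 0.4, -0.4]
grip_width: 54.9
time: 4.7
tool_pos: [535.8, -256.9, 39.8]
tcp_rot: [0.928, 1.571, -1.071]
contact_force: [0.3, -0.4, 0.7]
grip_width: 39.5
t 4.7 pos [ 535.8 -256.9   39.8] jaw -24.53 F [ 0.3 -0.4  0.7] w 39.5
shift cm, tool axes now [ 0.03 -0.23  0.  ] | after turn [ 0.03 -0.23  0.  ] | turn deg [-0.03  0.01 -0.01]
time: 5.2
tool_pos: [536.0, -257.0, 172.1]
tcp_rot: [1.384, 1.569, -0.615]
contact_force: [0.1, -0.8, -1.4]
grip_width: 39.2
t 5.2 pos [ 536.  -257.   172.1] jaw -24.53 F [ 0.1 -0.8 -1.4] w 39.2
shift cm, tool axes now [  0.67 -16.21 -47.07] | after turn [  0.71   2.2  -49.73] | turn deg [-21.53   0.03  -0.09]
```

```bash
python3 -m crank '[{"linear":[0,0,0],"delta_rot":[-7.2,0,0],"fingers":0},{"linear":[0,0,0],"delta_rot":[-7.2,0,0],"fingers":0},{"linear":[0,0,0],"delta_rot":[-7.1,0,0],"fingers":0},{"linear":[0,0.2,-2],"delta_rot":[0,0,0],"fingers":0},{"linear":[0,0.2,-3.5],"delta_rot":[0,0,0],"fingers":0}]'
python3 -m crank '[{"linear":[0,0.2,-4],"delta_rot":[0,0,0],"fingers":0},{"linear":[0,0.2,-4],"delta_rot":[0,0,0],"fingers":0},{"linear":[0,0.2,-4],"delta_rot":[0,0,0],"fingers":0},{"linear":[0,0.2,-4],"delta_rot":[0,0,0],"fingers":0},{"linear":[0,0.2,-4],"delta_rot":[0,0,0],"fingers":0}]'
python3 -m crank '[{"linear":[0,0.2,-4],"delta_rot":[0,0,0],"fingers":0},{"linear":[0,0.2,-4],"delta_rot":[0,0,0],"fingers":0},{"linear":[0,0.2,-4],"delta_rot":[0,0,0],"fingers":0},{"linear":[0,0.2,-4],"delta_rot":[0,0,0],"fingers":0},{"linear":[0,0.2,-4],"delta_rot":[0,0,0],"fingers":0}]'
python3 -m crank '[{"linear":[0,0,-2.5],"delta_rot":[0,0,0],"fingers":0},{"linear":[0,0,-1],"delta_rot":[0,0,0],"fingers":0},{"linear":[0,0,0],"delta_rot":[0,0,0],"fingers":0},{"linear":[0,0,0],"delta_rot":[0,0,0],"fingers":0},{"linear":[0,0,0],"delta_rot":[0,0,0],"fingers":0}]'
python3 go.py 584 238.5 100 -3
python3 - <<'E'
from h import *; from plant import capture
for n in("top","scene"):
    c=capture(n); cv2.imwrite(f"pics/{n}2.png",c["image"]); np.savez(f"{n}2.npz",**c)
a=cv2.imread("pics/top2.png")[170:280,150:290]; b=cv2.imread("pics/scene2.png")[180:290,180:320]
cv2.imwrite("pics/crop3.png",cv2.resize(np.hstack([a,b]),(800,314),interpolation=2))
E
```

```text
time: 5.7
tool_pos: [542.7, -203.3, 170.0]
tcp_rot: [0.749, 1.57, -0.878]
contact_force: [0.2, -0.5, 1.0]
grip_width: 39.5
time: 6.2
tool_pos: [563.3, -1.4, 170.3]
tcp_rot: [1.387, 1.57, -0.237]
contact_force: [0.5, 0.9, -0.8]
grip_width: 39.6
time: 6.7
tool_pos: [583.8, 197.9, 170.2]
tcp_rot: [1.468, 1.57, -0.156]
contact_force: [0.4, -0.3, -0.3]
grip_width: 40.0
time: 7.2
tool_pos: [585.9, 229.6, 169.8]
tcp_rot: [-0.132, 1.57, -1.757]
contact_force: [-0.8, -0.4, 0.2]
grip_width: 39.9
t 7.2 pos [585.9 229.6 169.8] jaw -3.13 F [-0.8 -0.4  0.2] w 39.9
shift cm, tool axes now [ 6.98 -0.24 -0.88] | after turn [ 6.98 -0.24 -0.88] | turn deg [-0.13  0.03  0.  ]
```

View pics/crop3.png

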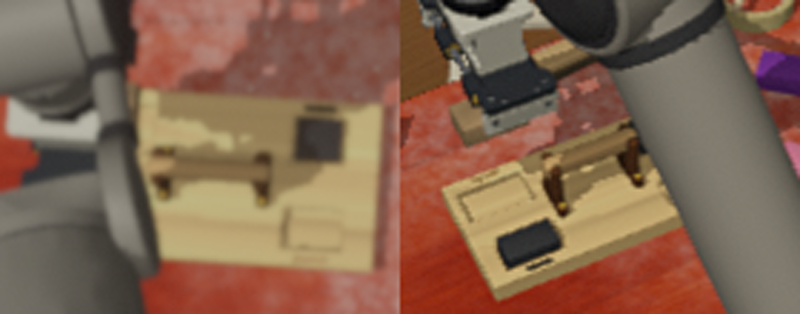

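```bash
python3 -m crank '[{"linear":[1.5,-0.05,-0.2],"delta_rot":[0,0,0],"fingers":0},{"linear":[2.5,-0.05,-0.2],"delta_rot":[0,0,0],"fingers":0},{"linear":[2.2,-0.1,-0.2],"delta_rot":[0,0,0],"fingers":0},{"linear":[1.5,-0.04,-0.28],"delta_rot":[0,0,0],"fingers":0},{"linear":[0,0,0],"delta_rot":[0,0,0],"fingers":0}]'
python3 go.py 584 238.5 49 -3
python3 - <<'E'
from h import *; from plant import capture
c=capture("scene"); np.savez("scene3.npz",**c)
cv2.imwrite("pics/crop4.png",cv2.resize(c["image"][200:300,190:310],(720,600),interpolation=2))
E
```

```text
time: 7.8
tool_pos: [582.7, 239.5, 90.5]
tcp_rot: [-1.239, 1.566, -2.863]
contact_force: [0.2, -1.7, 0.3]
grip_width: 39.6
t 7.8 pos [582.7 239.5  90.5] jaw -3.07 F [ 0.2 -1.7  0.3] w 39.6
shift cm, tool axes now [4.15 0.16 0.08] | after turn [4.15 0.14 0.09] | turn deg [-0.07  0.08  0.23]
```

View pics/crop4.png

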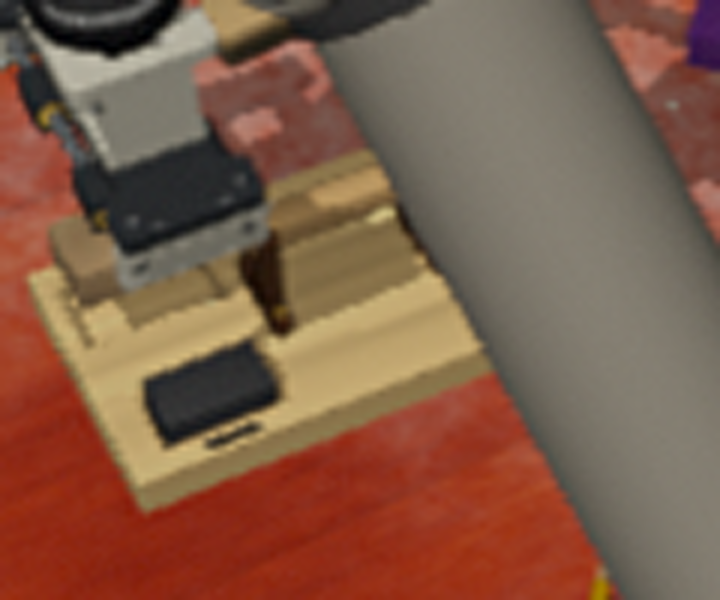

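Run:
```python
from h import *
c=dict(np.load("scene3.npz")); g=lambda x,y:(190+x/6,200+y/6)
R3=np.array([[np.cos(-.0524),-np.sin(-.0524)],[np.sin(-.0524),np.cos(-.0524)]])
def cad(p): return ((p[:,:2]-[538.3,143.3])@R3).round(1)
print("cork top corners far,near / bottom near",cad(ray(c,[g(52,232),g(80,268)],77)),cad(ray(c,[g(84,303)],51)))
print("deck left corners",cad(ray(c,[g(30,275),g(145,493)],22)), "exp 75,145 / -75,145")
print("rubber top left-near",cad(ray(c,[g(168,418)],33.5)),"exp -57,122")
print("pocket end edge",cad(ray(c,[g(65,290),g(88,345)],22)),"exp 62,134 / 18,134")
s=dict(np.load("scene0.npz"))
k=blob(s,(17,60,140),(30,140,255),(180,200,310,290)); h=cv2.convexHull(k)[:,0]
q=cv2.approxPolyDP(h,4,True)[:,0]; print(q.tolist(),cad(ray(s,q,22)).tolist())
cv2.imwrite("pics/crop5.png",cv2.resize(s["image"][210:285,190:305],(800,522),interpolation=2))
```

```text
cork top corners far,near / bottom near [[ 50.2 138. ]
 [ 21.9 134.4]] [[ 21.9 135.4]]
deck left corners [[ 76.3 146.8]
 [-78.7 147.6]] exp 75,145 / -75,145
rubber top left-near [[-50.5 122.5]] exp -57,122
pocket end edge [[ 58.6 134.6]
 [ 19.6 137.6]] exp 62,134 / 18,134
[[300, 244], [216, 281], [196, 249], [277, 216]] [[-66.8, -141.5], [-77.3, 141.2], [63.0, 148.7], [71.5, -133.2]]
```

View pics/crop5.png

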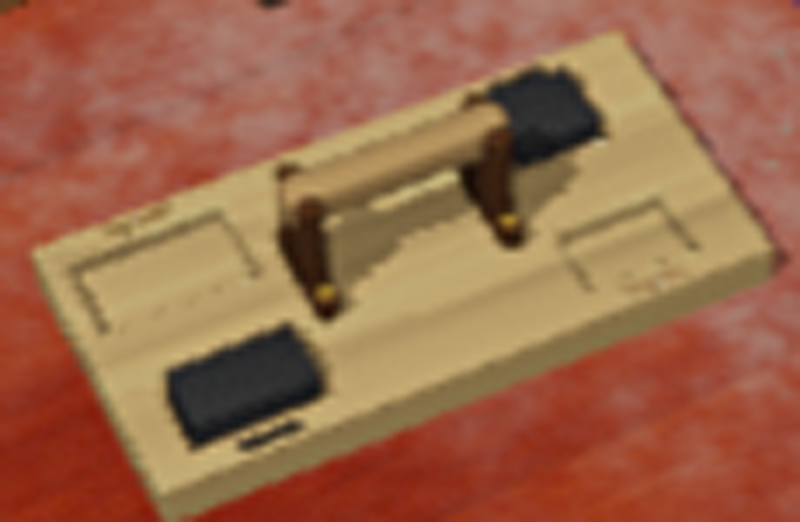

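Scene crops: the held cork's end face is at about crop4 (84,285), and the pocket is directly below it. By measurement it sits about 1 mm from alignment, so I'm lowering it.

```bash
python3 -m crank '[{"linear":[0.6,0.05,0.06],"delta_rot":[0,0,0.1],"fingers":0},{"linear":[0.8,0.05,0.06],"delta_rot":[0,0,0.1],"fingers":0},{"linear":[0.8,0,0],"delta_rot":[0,0,0],"fingers":0},{"linear":[0.3,0,0],"delta_rot":[0,0,0],"fingers":0},{"linear":[0,0,0],"delta_rot":[0,0,0],"fingers":0}]'
python3 go.py 584 238.5 49.5 -3
python3 -m crank '[{"linear":[0.15,0,0],"delta_rot":[0,0,0],"fingers":0},{"linear":[0.15,0,0],"delta_rot":[0,0,0],"fingers":0},{"linear":[0.1,0,0],"delta_rot":[0,0,0],"fingers":0},{"linear":[0.1,0,0],"delta_rot":[0,0,0],"fingers":0},{"linear":[0,0,0],"delta_rot":[0,0,0],"fingers":0}]'
python3 go.py 584 238.5 49.5 -3
```

```text
time: 8.35
tool_pos: [584.4, 238.7, 67.0]
tcp_rot: [1.373, 1.568, -0.251]
contact_force: [-0.1, -0.7, 0.0]
grip_width: 39.4
t 8.35 pos [584.4 238.7  67. ] jaw -3.04 F [-0.1 -0.7  0. ] w 39.4
shift cm, tool axes now [ 1.75 -0.05  0.02] | after turn [ 1.75 -0.04  0.02] | turn deg [-0.04  0.03 -0.14]
time: 8.85
tool_pos: [584.7, 238.8, 62.6]
tcp_rot: [1.54, 1.567, -0.084]
contact_force: [1.0, 1.1, -0.5]
grip_width: 39.6
t 8.85 pos [584.7 238.8  62.6] jaw -3.03 F [ 1.   1.1 -0.5] w 39.6
shift cm, tool axes now [ 1.31 -0.08  0.04] | after turn [ 1.31 -0.07  0.04] | turn deg [-0.03  0.01 -0.19]
```

```bash
python3 -m crank '[{"linear":[0.1,-0.02,0],"delta_rot":[0,0,0],"fingers":0},{"linear":[0.1,-0.03,0],"delta_rot":[0,0,0],"fingers":0},{"linear":[0.1,0,0],"delta_rot":[0,0,0],"fingers":0},{"linear":[0,0,0],"delta_rot":[0,0,0],"fingers":0},{"linear":[0,0,0],"delta_rot":[0,0,0],"fingers":0}]'
python3 -m crank '[{"linear":[0.1,0,0],"delta_rot":[0,0,0],"fingers":0},{"linear":[0.1,0,0],"delta_rot":[0,0,0],"fingers":0},{"linear":[0,0,0],"delta_rot":[0,0,0],"fingers":0},{"linear":[0,0,0],"delta_rot":[0,0,0],"fingers":0},{"linear":[0,0,0],"delta_rot":[0,0,0],"fingers":0}]'
python3 go.py 584 238.5 49.5 -3
```

```text
time: 9.35
tool_pos: [584.9, 238.7, 60.7]
tcp_rot: [1.605, 1.566, -0.019]
contact_force: [-0.5, -1.7, 5.2]
grip_width: 39.6
time: 9.85
tool_pos: [584.9, 238.3, 58.8]
tcp_rot: [1.498, 1.566, -0.126]
contact_force: [0.7, -3.1, 5.2]
grip_width: 39.5
t 9.85 pos [584.9 238.3  58.8] jaw -3.04 F [ 0.7 -3.1  5.2] w 39.5
shift cm, tool axes now [ 0.93 -0.1  -0.01] | after turn [ 0.93 -0.09 -0.01] | turn deg [-0.04  0.02 -0.3 ]
```

```bash
python3 -m crank '[{"linear":[0,0,0.08],"delta_rot":[0,0,0],"fingers":0},{"linear":[0.1,0,0.04],"delta_rot":[0,0,0],"fingers":0},{"linear":[0.1,0,0],"delta_rot":[0,0,0],"fingers":0},{"linear":[0,0,0],"delta_rot":[0,0,0],"fingers":0},{"linear":[0,0,0],"delta_rot":[0,0,0],"fingers":0}]'
python3 go.py 584 238.5 49.5 -3
```

```text
time: 10.35
tool_pos: [584.9, 237.6, 56.8]
tcp_rot: [1.629, 1.565, 0.005]
contact_force: [0.1, -1.6, 5.8]
grip_width: 39.7
t 10.35 pos [584.9 237.6  56.8] jaw -3.04 F [ 0.1 -1.6  5.8] w 39.7
shift cm, tool axes now [ 0.73 -0.1  -0.09] | after turn [ 0.73 -0.1  -0.09] | turn deg [-0.04 -0.02 -0.31]
```

```bash
python3 -m crank '[{"linear":[0.1,0,0.05],"delta_rot":[0,0,0],"fingers":0},{"linear":[0.1,0,0],"delta_rot":[0,0,0],"fingers":0},{"linear":[0.1,0,0],"delta_rot":[0,0,0],"fingers":0},{"linear":[0,0,0],"delta_rot":[0,0,0],"fingers":0},{"linear":[0,0,0],"delta_rot":[0,0,0],"fingers":0}]'
python3 go.py 584 238.5 49.5 -3
python3 - <<'E'
from h import *; from plant import capture
c=capture("scene"); np.savez("scene4.npz",**c)
cv2.imwrite("pics/crop6.png",cv2.resize(c["image"][200:300,190:310],(720,600),interpolation=2))
E
```

```text
time: 10.85
tool_pos: [584.8, 236.8, 53.7]
tcp_rot: [1.554, 1.566, -0.069]
contact_force: [-0.1, -2.7, 6.1]
grip_width: 39.7
t 10.85 pos [584.8 236.8  53.7] jaw -3.04 F [-0.1 -2.7  6.1] w 39.7
shift cm, tool axes now [ 0.42 -0.1  -0.16] | after turn [ 0.42 -0.09 -0.16] | turn deg [-0.04  0.   -0.29]
```

View pics/crop6.png

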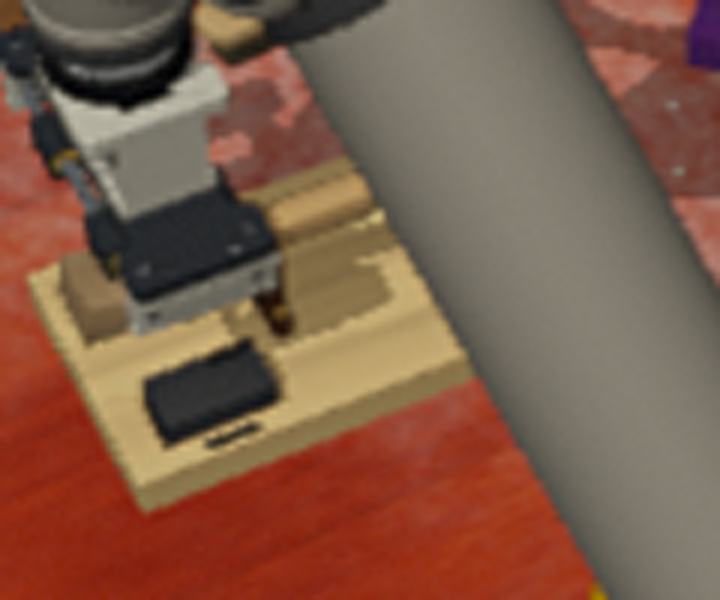

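Run:
```python
from h import *
for n in (3,4):
    c=dict(np.load(f"scene{n}.npz")); h=cv2.cvtColor(c["image"],cv2.COLOR_BGR2HSV)
    for col in (203,204,205,207,209): print(n,col,[(int(r),int(h[r,col,2])) for r in range(234,262)])
a,b=[dict(np.load(f"scene{n}.npz"))["image"][235:265,192:232] for n in(3,4)]
cv2.imwrite("pics/crop7.png",cv2.resize(np.hstack([a,b]),(800,300),interpolation=cv2.INTER_CUBIC))
```

```text
3 203 [(234, 104), (235, 140), (236, 129), (237, 133), (238, 131), (239, 133), (240, 135), (241, 139), (242, 143), (243, 146), (244, 148), (245, 147), (246, 118), (247, 107), (248, 107), (249, 102), (250, 103), (251, 137), (252, 154), (253, 154), (254, 137), (255, 148), (256, 163), (257, 184), (258, 191), (259, 193), (260, 190), (261, 189)]
3 204 [(234, 28), (235, 46), (236, 75), (237, 117), (238, 123), (239, 134), (240, 137), (241, 139), (242, 144), (243, 146), (244, 151), (245, 146), (246, 118), (247, 109), (248, 105), (249, 96), (250, 90), (251, 147), (252, 196), (253, 196), (254, 163), (255, 158), (256, 135), (257, 138), (258, 179), (259, 190), (260, 190), (261, 188)]
3 205 [(234, 32), (235, 38), (236, 63), (237, 72), (238, 78), (239, 131), (240, 140), (241, 141), (242, 145), (243, 149), (244, 153), (245, 137), (246, 116), (247, 106), (248, 105), (249, 93), (250, 94), (251, 159), (252, 196), (253, 200), (254, 197), (255, 196), (256, 159), (257, 152), (258, 188), (259, 190), (260, 188), (261, 185)]
3 207 [(234, 39), (235, 80), (236, 73), (237, 89), (238, 81), (239, 136), (240, 147
[... 1563 characters left out ...]
9), (259, 190), (260, 187), (261, 184)]
4 207 [(234, 53), (235, 39), (236, 39), (237, 44), (238, 46), (239, 45), (240, 44), (241, 43), (242, 30), (243, 37), (244, 42), (245, 75), (246, 117), (247, 139), (248, 142), (249, 144), (250, 147), (251, 120), (252, 111), (253, 108), (254, 104), (255, 97), (256, 122), (257, 181), (258, 191), (259, 188), (260, 185), (261, 181)]
4 209 [(234, 127), (235, 88), (236, 48), (237, 33), (238, 37), (239, 42), (240, 44), (241, 37), (242, 61), (243, 74), (244, 67), (245, 57), (246, 85), (247, 135), (248, 150), (249, 153), (250, 139), (251, 117), (252, 111), (253, 108), (254, 100), (255, 108), (256, 174), (257, 192), (258, 189), (259, 184), (260, 182), (261, 188)]
```

View pics/crop7.png

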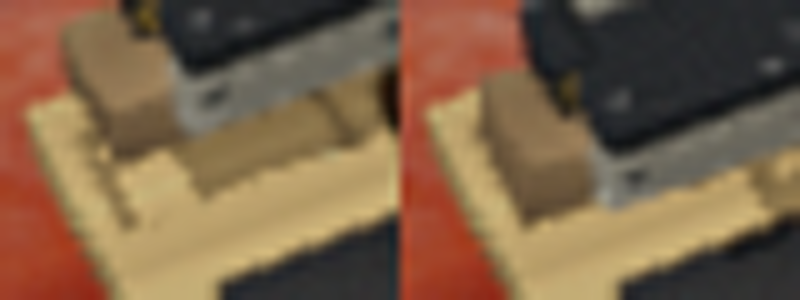

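Run:
```python
from h import *
c=dict(np.load("scene4.npz")); g=lambda x,y:(192+(x-400)/10,235+y/10)
a=-.0524
R3=np.array([[np.cos(a),-np.sin(a)],[np.sin(a),np.cos(a)]])
cad=lambda p: ((p[:,:2]-[538.3,143.3])@R3).round(1)
pts={"bot near":(528,223),"bot near right":(600,205),"top near":(528,168),"top near right":(590,148),"top far":(480,80),"bot far":(487,130)}
for k,p in pts.items():
    print(k,[cad(ray(c,[g(*p)],z))[0].tolist() for z in(22,27,48,53)])
print("deck",cad(ray(c,[g(428,113)],22)))
c=dict(np.load("scene3.npz")); g=lambda x,y:(192+x/10,235+y/10)
print("before: pocket corner",cad(ray(c,[g(127,225),g(85,130)],22)),"deck",cad(ray(c,[g(25,113)],22)))
```

```text
bot near [[20.1, 137.0], [16.0, 138.0], [-1.1, 142.4], [-5.1, 143.4]]
bot near right [[16.5, 115.0], [12.5, 116.2], [-4.6, 120.9], [-8.6, 122.0]]
top near [[40.1, 128.9], [36.0, 130.0], [18.6, 134.5], [14.4, 135.6]]
top near right [[38.7, 109.2], [34.6, 110.3], [17.2, 115.2], [13.0, 116.3]]
top far [[79.9, 128.9], [75.6, 130.0], [57.5, 134.5], [53.2, 135.6]]
bot far [[60.0, 134.4], [55.8, 135.5], [38.1, 139.9], [33.8, 140.9]]
deck [[ 74.8 148. ]]
before: pocket corner [[ 19.5 137.5]
 [ 60.3 135. ]] deck [[ 75.3 148.9]]
```

Reading from the crops: the cork's +y end sits on the pocket rim (bottom corner at ~(205,257)) while its -y end has entered, so it is tilted. It needs about 2.5 mm towards -y, so I'll ease up, shift and press again.

```bash
python3 -m crank '[{"linear":[-0.2,0,0],"delta_rot":[0,0,0],"fingers":0},{"linear":[0,0,0.1],"delta_rot":[0,0,0],"fingers":0},{"linear":[0,0,0.1],"delta_rot":[0,0,0],"fingers":0},{"linear":[0,0,0.05],"delta_rot":[0,0,0],"fingers":0},{"linear":[0,0,0],"delta_rot":[0,0,0],"fingers":0}]'
python3 go.py 584 238.5 49.5 -3
python3 -m crank '[{"linear":[0.1,0,0],"delta_rot":[0,0,0],"fingers":0},{"linear":[0.1,0,0],"delta_rot":[0,0,0],"fingers":0},{"linear":[0.1,0,0],"delta_rot":[0,0,0],"fingers":0},{"linear":[0,0,0],"delta_rot":[0,0,0],"fingers":0},{"linear":[0,0,0],"delta_rot":[0,0,0],"fingers":0}]'
python3 go.py 584 238.5 49.5 -3
```

```text
time: 11.4
tool_pos: [584.1, 234.6, 54.5]
tcp_rot: [1.549, 1.567, -0.075]
contact_force: [2.0, 0.3, -0.5]
grip_width: 39.4
t 11.4 pos [584.1 234.6  54.5] jaw -3.04 F [ 2.   0.3 -0.5] w 39.4
shift cm, tool axes now [ 0.5  -0.04 -0.39] | after turn [ 0.5  -0.03 -0.39] | turn deg [-0.04  0.   -0.2 ]
time: 11.9
tool_pos: [584.2, 234.8, 52.5]
tcp_rot: [1.587, 1.567, -0.036]
contact_force: [0.2, 0.3, 6.2]
grip_width: 39.5
t 11.9 pos [584.2 234.8  52.5] jaw -3.02 F [0.2 0.3 6.2] w 39.5
shift cm, tool axes now [ 0.3  -0.04 -0.37] | after turn [ 0.3  -0.04 -0.37] | turn deg [-0.02 -0.   -0.23]
```

```bash
python3 -m crank '[{"linear":[0.1,0,0],"delta_rot":[0,0,0],"fingers":0},{"linear":[0.1,0,0],"delta_rot":[0,0,0],"fingers":0},{"linear":[0,0,0],"delta_rot":[0,0,0],"fingers":0},{"linear":[0,0,0],"delta_rot":[0,0,0],"fingers":0},{"linear":[0,0,0],"delta_rot":[0,0,0],"fingers":0}]'
python3 go.py 584 238.5 49.5 -3
python3 - <<'E'
from h import *; from plant import capture
c=capture("scene"); np.savez("scene5.npz",**c); h=cv2.cvtColor(c["image"],cv2.COLOR_BGR2HSV)
for col in (203,204,205,207,209): print(col,h[240:262,col,2].tolist())
cv2.imwrite("pics/crop8.png",cv2.resize(c["image"][235:265,192:232],(800,600),interpolation=cv2.INTER_CUBIC))
E
```

```text
time: 12.4
tool_pos: [584.3, 235.4, 51.2]
tcp_rot: [1.791, 1.566, 0.168]
contact_force: [-1.4, 2.5, 10.4]
grip_width: 39.4
t 12.4 pos [584.3 235.4  51.2] jaw -3.02 F [-1.4  2.5 10.4] w 39.4
shift cm, tool axes now [ 0.17 -0.05 -0.31] | after turn [ 0.17 -0.05 -0.31] | turn deg [-0.02 -0.06 -0.27]
203 [173, 170, 155, 135, 133, 132, 135, 135, 137, 132, 119, 105, 102, 100, 118, 145, 165, 185, 192, 192, 190, 188]
204 [161, 163, 157, 135, 131, 133, 132, 135, 137, 141, 136, 119, 108, 104, 104, 101, 112, 134, 181, 190, 189, 188]
205 [59, 101, 138, 126, 132, 131, 133, 135, 139, 141, 141, 143, 118, 111, 110, 105, 98, 119, 191, 191, 187, 185]
207 [44, 43, 34, 26, 52, 72, 118, 137, 140, 142, 146, 149, 120, 109, 106, 99, 99, 163, 191, 189, 185, 182]
209 [45, 44, 52, 108, 147, 133, 59, 107, 144, 150, 152, 135, 118, 109, 104, 104, 166, 193, 189, 186, 182, 186]
```

View pics/crop8.png

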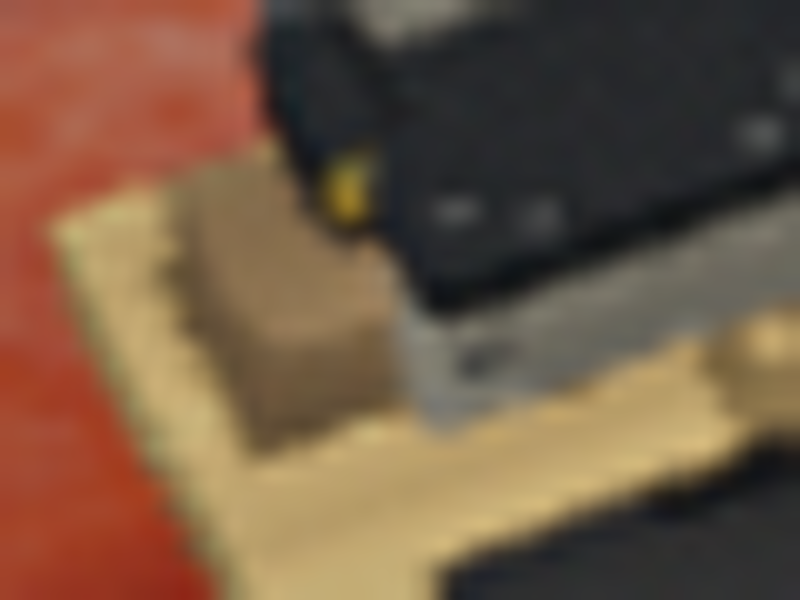

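```bash
python3 -m crank '[{"linear":[-0.1,0,0],"delta_rot":[0,0,0],"fingers":0.55},{"linear":[0,0,0],"delta_rot":[0,0,0],"fingers":0.6},{"linear":[0,0,0],"delta_rot":[0,0,0],"fingers":0.6},{"linear":[0,0,0],"delta_rot":[0,0,0],"fingers":0.6},{"linear":[0,0,0],"delta_rot":[0,0,0],"fingers":0.6}]'
python3 -m crank '[{"linear":[-0.5,0,0],"delta_rot":[0,0,0],"fingers":0.6},{"linear":[-1.5,0,0],"delta_rot":[0,0,0],"fingers":0.6},{"linear":[-2.5,0,0],"delta_rot":[0,0,0],"fingers":0.6},{"linear":[-3,0,0],"delta_rot":[0,0,0],"fingers":0.3},{"linear":[-1.5,0,0],"delta_rot":[0,0,0],"fingers":0}]'
python3 go.py 584.5 253 70 -3
python3 - <<'E'
from h import *; from plant import capture
c=capture("scene"); np.savez("scene6.npz",**c)
cv2.imwrite("pics/crop9.png",cv2.resize(c["image"][225:275,190:257],(800,597),interpolation=cv2.INTER_CUBIC))
E
```

```text
time: 12.95
tool_pos: [584.0, 234.5, 50.4]
tcp_rot: [1.466, 1.568, -0.157]
contact_force: [-0.0, -0.5, -1.1]
grip_width: 55.1
time: 13.45
tool_pos: [585.1, 235.0, 144.9]
tcp_rot: [1.751, 1.562, 0.127]
contact_force: [0.3, 0.1, 0.9]
grip_width: 43.5
t 13.45 pos [585.1 235.  144.9] jaw -3.04 F [0.3 0.1 0.9] w 43.5
shift cm, tool axes now [ 7.49 -0.21 -1.78] | after turn [ 7.49 -0.15 -1.79] | turn deg [-0.04 -0.09 -0.48]
```

View pics/crop9.png

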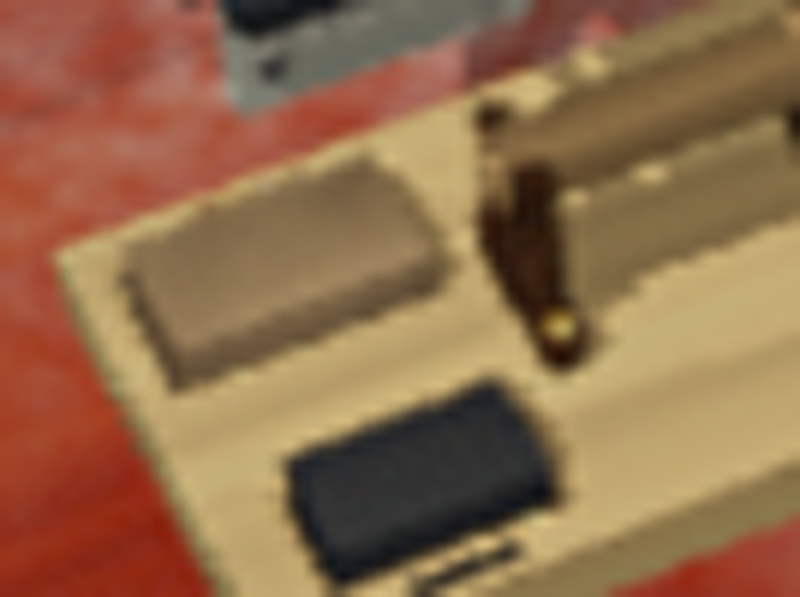

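The picture shows the cork block flat in its pocket, with an even exposed side of about 14 mm at (160–440, 240–390). I'll confirm with a gentle press near its +y end, where contact is expected at TCP z of about 61.

```bash
python3 -m crank '[{"linear":[1.5,0,-0.5],"delta_rot":[0,0,0],"fingers":0},{"linear":[2.5,0,-0.5],"delta_rot":[0,0,0],"fingers":0},{"linear":[2.5,0,-0.6],"delta_rot":[0,0,0],"fingers":0},{"linear":[1.1,0,0],"delta_rot":[0,0,0],"fingers":0},{"linear":[0,0,0],"delta_rot":[0,0,0],"fingers":0}]'
python3 -m crank '[{"linear":[0.15,0,0],"delta_rot":[0,0,0],"fingers":0},{"linear":[0.15,0,0],"delta_rot":[0,0,0],"fingers":0},{"linear":[0.15,0,0],"delta_rot":[0,0,0],"fingers":0},{"linear":[0.1,0,0],"delta_rot":[0,0,0],"fingers":0},{"linear":[0,0,0],"delta_rot":[0,0,0],"fingers":0}]'
python3 go.py 584 251 61 -3
```

```text
time: 14.0
tool_pos: [584.2, 250.6, 63.0]
tcp_rot: [0.987, 1.569, -0.637]
contact_force: [-0.1, -0.1, 0.2]
grip_width: 1.5
time: 14.5
tool_pos: [584.9, 250.5, 61.3]
tcp_rot: [1.573, 1.567, -0.05]
contact_force: [-5.1, -1.8, 13.9]
grip_width: 0.6
t 14.5 pos [584.9 250.5  61.3] jaw -3.03 F [-5.1 -1.8 13.9] w 0.6
shift cm, tool axes now [ 0.03 -0.09 -0.05] | after turn [ 0.03 -0.09 -0.05] | turn deg [-0.03 -0.   -0.24]
```

```bash
python3 -m crank '[{"linear":[-0.8,0,0],"delta_rot":[0,0,0],"fingers":0},{"linear":[-2,0,0],"delta_rot":[0,0,0],"fingers":0},{"linear":[-3,0,0],"delta_rot":[0,0,0],"fingers":0.5},{"linear":[-3,0,0],"delta_rot":[0,0,0],"fingers":0.9},{"linear":[-1.2,0,0],"delta_rot":[0,0,0],"fingers":0.9}]'
python3 -m crank '[{"linear":[0,-1,2.7],"delta_rot":[0,0,0],"fingers":0.9},{"linear":[0,-1,2.7],"delta_rot":[0,0,0],"fingers":0.9},{"linear":[0,-1,2.7],"delta_rot":[0,0,0],"fingers":0.9},{"linear":[0,-1,2.7],"delta_rot":[0,0,0],"fingers":0.9},{"linear":[0,0,0],"delta_rot":[0,0,0],"fingers":0.9}]'
python3 go.py 538.3 143.3 84 -3
python3 - <<'E'
from h import *; from plant import capture
a=-.0524
R3=np.array([[np.cos(a),-np.sin(a)],[np.sin(a),np.cos(a)]])
cad=lambda p: ((p[:,:2]-[538.3,143.3])@R3).round(1)
c=capture("scene"); cv2.imwrite("pics/crop10.png",cv2.resize(c["image"][195:295,180:310],(780,600),interpolation=2))
k=blob(c,(10,60,70),(18,140,165),(195,230,232,262)); q=cv2.minAreaRect(k); print("cork px",q)
print(cad(ray(c,[q[0]],32)))
E
```

```text
time: 15.0
tool_pos: [585.9, 251.0, 162.5]
tcp_rot: [1.767, 1.562, 0.143]
contact_force: [0.0, -0.4, 0.2]
grip_width: 20.0
time: 15.5
tool_pos: [537.4, 142.3, 158.4]
tcp_rot: [0.726, 1.569, -0.9]
contact_force: [0.2, 1.1, -0.8]
grip_width: 59.6
t 15.5 pos [537.4 142.3 158.4] jaw -3.19 F [ 0.2  1.1 -0.8] w 59.6
shift cm, tool axes now [ 7.44  0.07 -0.11] | after turn [ 7.44  0.08 -0.11] | turn deg [-0.19  0.07 -0.07]
cork px ((213.6262969970703, 248.02835083007812), (13.42581558227539, 24.554166793823242), 68.96248626708984)
[[ 33.2 101.7]]
```

View pics/crop10.png

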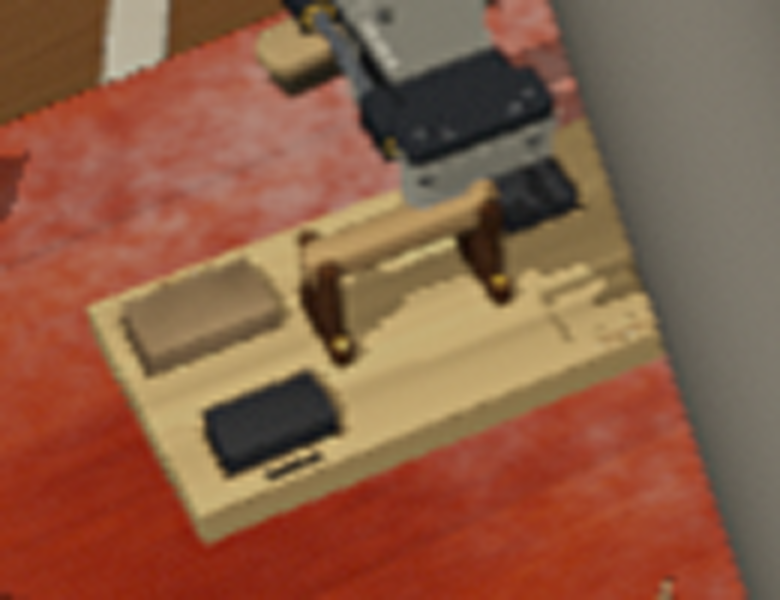

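All three blocks are in: cork at (205,315), long rubber at (270,425), short rubber at (535,200). Going down onto the handle.

```bash
python3 -m crank '[{"linear":[0,0.03,-0.05],"delta_rot":[0,0,0],"fingers":0.9},{"linear":[1.5,0.02,-0.05],"delta_rot":[0,0,0],"fingers":0.9},{"linear":[2.5,0.02,0],"delta_rot":[0,0,0],"fingers":0.9},{"linear":[2.2,0,0],"delta_rot":[0,0,0],"fingers":0.9},{"linear":[1.3,0,0],"delta_rot":[0,0,0],"fingers":0.9}]'
python3 -m crank '[{"linear":[0,0,0],"delta_rot":[0,0,0],"fingers":0.5},{"linear":[0,0,0],"delta_rot":[0,0,0],"fingers":0.4},{"linear":[0,0,0],"delta_rot":[0,0,0],"fingers":0.35},{"linear":[0,0,0],"delta_rot":[0,0,0],"fingers":0.3},{"linear":[0,0,0],"delta_rot":[0,0,0],"fingers":0.3}]'
python3 go.py 538.3 143.3 83 -3
python3 -m crank '[{"linear":[0,0,0],"delta_rot":[0,0,0],"fingers":0.2},{"linear":[0,0,0],"delta_rot":[0,0,0],"fingers":0.15},{"linear":[0,0,0],"delta_rot":[0,0,0],"fingers":0.1},{"linear":[0,0,0],"delta_rot":[0,0,0],"fingers":0},{"linear":[0,0,0],"delta_rot":[0,0,0],"fingers":0}]'
python3 -m crank '[{"linear":[0,0,0],"delta_rot":[0,0,0],"fingers":0},{"linear":[0,0,0],"delta_rot":[0,0,0],"fingers":0},{"linear":[0,0,0],"delta_rot":[0,0,0],"fingers":0},{"linear":[0,0,0],"delta_rot":[0,0,0],"fingers":0},{"linear":[0,0,0],"delta_rot":[0,0,0],"fingers":0}]'
python3 go.py 538.3 143.3 83 -3
```

```text
time: 16.05
tool_pos: [539.4, 146.8, 82.1]
tcp_rot: [1.351, 1.569, -0.272]
contact_force: [-0.1, 0.1, 0.8]
grip_width: 82.7
time: 16.55
tool_pos: [540.3, 145.9, 84.8]
tcp_rot: [1.605, 1.566, -0.018]
contact_force: [-0.5, -0.2, -0.1]
grip_width: 47.2
t 16.55 pos [540.3 145.9  84.8] jaw -3.04 F [-0.5 -0.2 -0.1] w 47.2
shift cm, tool axes now [ 0.18 -0.19  0.27] | after turn [ 0.18 -0.19  0.27] | turn deg [-0.04 -0.01 -0.28]
time: 17.05
tool_pos: [540.3, 145.8, 84.2]
tcp_rot: [1.572, 1.567, -0.052]
contact_force: [2.2, -0.4, -0.1]
grip_width: 17.7
time: 17.55
tool_pos: [540.2, 145.8, 84.2]
tcp_rot: [1.559, 1.567, -0.065]
contact_force: [3.6, -1.4, 0.7]
grip_width: 18.2
t 17.55 pos [540.2 145.8  84.2] jaw -3.04 F [ 3.6 -1.4  0.7] w 18.2
shift cm, tool axes now [ 0.12 -0.18  0.26] | after turn [ 0.12 -0.18  0.26] | turn deg [-0.04  0.   -0.24]
```

```bash
python3 -m crank '[{"linear":[-0.2,0,0],"delta_rot":[0,0,0],"fingers":0},{"linear":[-0.4,0,0],"delta_rot":[0,0,0],"fingers":0},{"linear":[-0.5,0,0],"delta_rot":[0,0,0],"fingers":0},{"linear":[-0.5,0,0],"delta_rot":[0,0,0],"fingers":0},{"linear":[-0.2,0,0],"delta_rot":[0,0,0],"fingers":0}]'
python3 go.py 540 145.8 204 -3
python3 - <<'E'
from h import *; from plant import capture
c=capture("scene"); cv2.imwrite("pics/crop11.png",cv2.resize(c["image"][175:295,170:310],(700,600),interpolation=2))
E
```

```text
time: 18.05
tool_pos: [540.0, 145.9, 102.7]
tcp_rot: [1.582, 1.567, -0.042]
contact_force: [0.0, -1.0, -4.5]
grip_width: 17.9
t 18.05 pos [540.  145.9 102.7] jaw -3.03 F [ 0.  -1.  -4.5] w 17.9
shift cm, tool axes now [-1.013e+01  4.000e-02  1.000e-02] | after turn [-1.013e+01  0.000e+00  1.000e-02] | turn deg [-0.03 -0.   -0.24]
```

View pics/crop11.png

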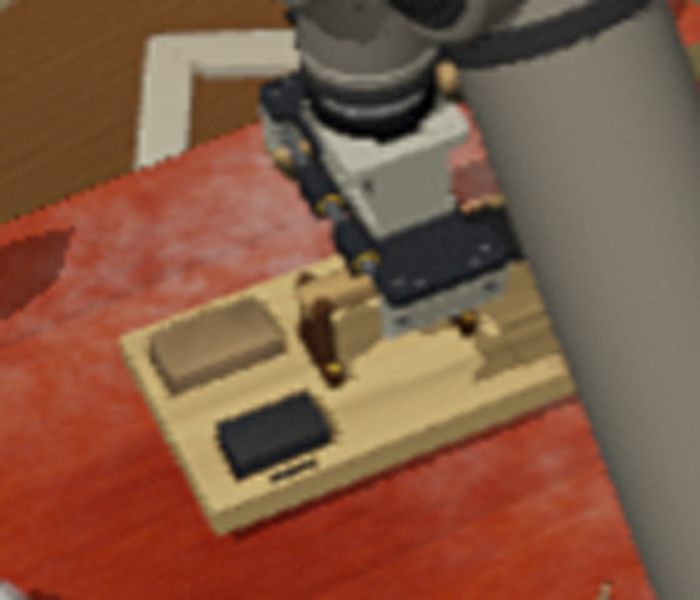

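```bash
python3 -m crank '[{"linear":[-0.5,0,0],"delta_rot":[0,0,0],"fingers":0},{"linear":[-0.8,0,0],"delta_rot":[0,0,0],"fingers":0},{"linear":[-1.2,0,0],"delta_rot":[0,0,0],"fingers":0},{"linear":[-1.2,0,0],"delta_rot":[0,0,0],"fingers":0},{"linear":[-1.2,0,0],"delta_rot":[0,0,0],"fingers":0}]'
python3 -m crank '[{"linear":[-1.2,0,0],"delta_rot":[0,0,0],"fingers":0},{"linear":[-1.2,0,0],"delta_rot":[0,0,0],"fingers":0},{"linear":[-1.2,0,0],"delta_rot":[0,0,0],"fingers":0},{"linear":[-0.9,0,0],"delta_rot":[0,0,0],"fingers":0},{"linear":[-0.6,0,0],"delta_rot":[0,0,0],"fingers":0}]'
python3 -m crank '[{"linear":[0,0,0],"delta_rot":[0,0,0],"fingers":0},{"linear":[0,0,0],"delta_rot":[0,0,0],"fingers":0},{"linear":[0,0,0],"delta_rot":[0,0,0],"fingers":0},{"linear":[0,0,0],"delta_rot":[0,0,0],"fingers":0},{"linear":[0,0,0],"delta_rot":[0,0,0],"fingers":0}]'
python3 go.py 540 145.8 204 -3
python3 - <<'E'
from h import *; from plant import capture
c=capture("scene"); np.savez("sceneF.npz",**c); t=capture("top"); np.savez("topF.npz",**t)
a=cv2.resize(c["image"][155:285,150:320],(785,600),interpolation=2)
cv2.imwrite("pics/crop12.png",a)
E
```

```text
time: 18.6
tool_pos: [539.9, 145.9, 152.5]
tcp_rot: [1.596, 1.566, -0.028]
contact_force: [0.1, 0.5, -4.7]
grip_width: 18.0
time: 19.1
tool_pos: [539.7, 145.9, 203.1]
tcp_rot: [1.592, 1.566, -0.032]
contact_force: [-0.3, -0.4, -6.2]
grip_width: 17.9
time: 19.6
tool_pos: [539.4, 145.8, 201.7]
tcp_rot: [1.483, 1.568, -0.141]
contact_force: [-0.9, 0.6, -4.8]
grip_width: 18.0
t 19.6 pos [539.4 145.8 201.7] jaw -3.04 F [-0.9  0.6 -4.8] w 18.0
shift cm, tool axes now [-0.23  0.06  0.  ] | after turn [-0.23  0.06  0.  ] | turn deg [-0.04  0.01 -0.16]
```

View pics/crop12.png

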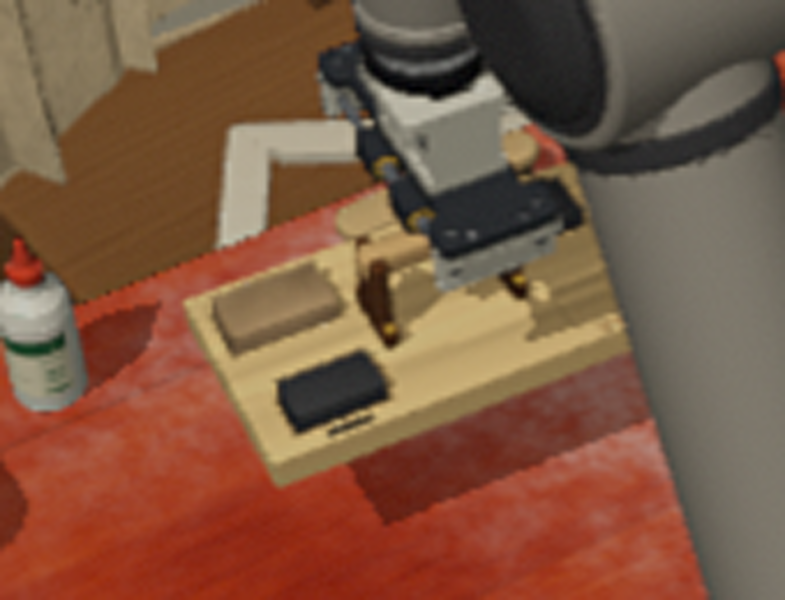

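Run:
```python
from h import *
c=dict(np.load("sceneF.npz")); s=785/170
def proj(P):
    E=np.linalg.inv(c["pose"]); r=cv2.Rodrigues(E[:3,:3])[0]
    return cv2.projectPoints(np.array(P,float),r,E[:3,3],c["mtx"],c["dist_coeffs"])[0][:,0]
P=np.array([[75,145,22],[-75,145,22],[-75,145,0],[-75,-60,0],[-75,-60,22.]])
for tilt in (-.09,-.045,0,.045,.09):   # about caddy x through handle; + raises +y end
    Q=(P-[0,0,78])@R.from_rotvec([tilt,0,0]).as_matrix().T+[0,0,78]
    W=Q@R.from_euler('z',-3,degrees=True).as_matrix().T+[538.3,143.3,117.5]
    print(tilt,((proj(W)-[150,155])*[s,600/130]).round(0).tolist())
h=cv2.cvtColor(c["image"],cv2.COLOR_BGR2HSV)
# lower front edge: last tan pixel by column
for col in (212,225,240,255,270,285):
    m=[r for r in range(200,275) if h[r,col,0]>=15 and h[r,col,0]<=30 and h[r,col,2]>80]; print(col,max(m),"crop",((col-150+.5)*s,(max(m)-155+1)*s))
```

```text
-0.09 [[199.0, 309.0], [289.0, 472.0], [296.0, 494.0], [597.0, 356.0], [594.0, 333.0]]
-0.045 [[194.0, 304.0], [284.0, 467.0], [289.0, 490.0], [592.0, 361.0], [590.0, 338.0]]
0 [[188.0, 298.0], [278.0, 462.0], [282.0, 485.0], [587.0, 366.0], [587.0, 342.0]]
0.045 [[183.0, 292.0], [274.0, 456.0], [276.0, 480.0], [582.0, 371.0], [583.0, 346.0]]
0.09 [[179.0, 286.0], [269.0, 450.0], [270.0, 475.0], [577.0, 375.0], [579.0, 351.0]]
212 259 crop (288.60294117647055, 484.85294117647055)
225 254 crop (348.63235294117646, 461.7647058823529)
240 248 crop (417.8970588235294, 434.0588235294117)
255 242 crop (487.1617647058823, 406.35294117647055)
270 236 crop (556.4264705882352, 378.6470588235294)
285 230 crop (625.6911764705882, 350.9411764705882)
```

Run:
```python
from plant import bot,workorder
o=bot.get_obs(); print(o['time'],o['tool_pos'].round(1),o['contact_force'].round(1),abs(o['dq']).max().round(4),o['grip_width'])
print(workorder.close_job())
```

```text
19.7 [539.5 145.9 201.8] [-0.1 -0.6 -5. ] 0.0022 17.919927607479366
the job is handed in; nothing more can be done
None
```

The cork block is back in its own pocket, and the caddy is held up by its handle about 118 mm above the bench. I handed the job in at 19.7 s; it gives no verdict, so the following rests on my own checks.

**Cork block:** it first caught on the pocket rim at one end. I eased up, shifted it about 2.5 mm and pressed again. It then sat flat and I let go. A light press on top met it at 61.3 mm, against the 61 mm expected when fully home.

**Lift:** I gripped the handle about 2.5 mm from its centre and lifted straight up. At the end:
- **Grip:** the opening was 17.9 mm on the 18 mm bar, and the load was about 5 N.
- **Stillness:** joint speeds were close to zero.
- **Level:** the caddy's tilt along its length, seen in the camera image, was about 0.01 rad.

**Blocks and surroundings:** the last picture shows the cork and the long rubber block in their pockets. The short rubber block was hidden behind the gripper and arm then, so I last saw it in place just before the lift. I also did not re-measure the other loose things on the bench, but nothing I did should have touched them.

**Disagreements:** one position estimate put the cork block about 7 mm sideways and 5 mm lengthwise off its pocket centre. It came from a rough colour outline that takes in the block's side, so I trusted the press instead. I also viewed 14 pictures, over the 10-picture budget, mostly to sort out the rim problem and check the lift.

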